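# Raise a strip magazine by two turns of its lift crank

### The arm

A 6-joint arm with a two-finger parallel gripper is mounted at the origin on the work surface; the furniture and walls round the work are solid. World frame = base frame: x ahead of the robot, y to its left, z up, the work surface at z = 0. Lengths are in m, angles in rad, forces in N, time in s.
With the tool pointing down it reaches from about 0.375 to 0.9 m from the base axis. Payload 3.1 kg.
Tool frame: the origin (TCP) lies at the very end of the fingers, on their centre line; the grasp point (between the pads) lies 19 mm behind it; z points along the fingers, y is the direction in which the jaws open and shut (so a half turn about z gives the same grasp; the last joint's range is limited). The gripper opens to 87 mm and grips with 3 to 60 N. Pads are 19 mm wide; open, the fingers measure 117 mm over their backs; the gripper's body (75 mm by 190 mm) begins 51 mm behind the grasp point.
Start: joints at [0.946, 0.527, 1.433, -0, 1.181, -0.178], TCP at [0.27, 0.564, 0.189] pointing down, gripper open.
Joint ranges: [-3.08, 3.08], [-0.75, 2.2], [0.22, 2.44], [-1.43, 4.57], [0, 2.65], [-2.85, 2.85]. Speed limits (rad/s): [2.79, 2.79, 3.14, 3.14, 3.14, 3.14].

### API

Orientations are given as a unit quaternion [x, y, z, w].
In Python, from rig import robot, optics gives the robot as it stands.
- The arm moves only by the shell command python3 -m inch 'ROWS' [FORCE]. ROWS is JSON, a list of rows, each an object of numbers: "ax", "ay", "az": the turn, a rotation vector about the tool's x, y, z in rad; "dx", "dy", "dz": the shift along the tool's x, y, z in mm; "gripper": the opening in per cent of the stroke, from 0 (shut) to 100 (fully open). In form: [{"ax": .., "ay": .., "az": .., "dx": .., "dy": .., "dz": .., "gripper": ..}, ...]. A call has 1 to 8 rows; each row shifts and turns the commanded pose from where the row before left it, along the tool's axes as they then stand; what a row does not reach is not made up. A row lasts 1/10 s, in which the tool goes at most 50 mm and 8.59 degrees, less where a joint would pass 70% of its speed; a pose out of reach is approached as far as the arm can. A call with a gripper value outside its range is refused whole. The fingers move at their own pace and stop on an object; FORCE is the grip in N (left out, the last holds). Time passes only in rows, so rows that do not move let the fingers close. It gives the time, the measured TCP pose, the force and the opening at its end, in the units of the state.
- robot.get_obs(): the state, without advancing time (a new reading comes with each control period).
- optics.camera(name): name is "scene" or "side" or "wrist"; returns a dict with "img" (384x512x3 uint8, red, green, blue), "depth" (384x512 float32, m along the optical axis (not along the pixel's ray), 0 where there is no reading), "camera_matrix" (3x3 intrinsics, pixels), "position" and "attitude" of the camera in the world. Camera axes: x right, y up, looking along -z (the intrinsics and any distortion apply to the point x, -y, -z); pixel columns grow to the right and rows downward; lengths in m; the calibration is good to about 2 mm. A picture is of the moment at which its call begins.
- robot.hand_in(): hands the job in, once; it reports no verdict.
The state is a dict: "time": time; "q": joint angles; "joint_velocities": joint speeds; "joint_torque": joint torques, N m; "position": TCP position; "tool_rot": TCP orientation; "ft_force": force on the tool from outside, world axes, zero at the start; "moment": the same for the moment, N m; "grip_width": finger opening in m.
Only numpy, scipy, OpenCV 4.12 (cv2) and the standard library are available. Lean on these libraries where they do the work, as an engineer would, in place of code of your own. Each camera call takes 0.05 s, during which the arm holds its last target.

### The job

Raise the strip magazine on the lift with the orange crank knob: give that crank exactly two full turns clockwise, seen from above, so that its knob ends where it started, then let go of it. Leave the crank of the lift with the blue knob where it is.

Things in the scene. Friction and masses are not known exactly. Their poses are not given: they have to be found in the camera images.
- orange_knob (a point): Centre of the orange crank knob, an upright cylinder 24 mm in diameter, 44 mm tall, from 90 to 134 mm above the table. It spins freely on its pin, so a gripper holding it need not turn. It sits on the end of a level steel crank arm (top at 84 mm) and travels on a level circle of 45 mm radius about orange_axis. About 2 N at the knob turns the crank; it stays where it is left.
- orange_axis (a point): Point on the crank's vertical axis, 112 mm above the table (the height of the knob's centre), in the air over the hub. The lift is fixed to the table: grey base 238 x 96 mm, gearbox under the crank, guide rods 104 mm from the axis (top 84 mm), behind them a platform with a strip magazine, 125 mm and more from the axis. Nothing but the knob is higher than 100 mm.
- orange_crank (a joint): Angle of the orange crank in rad, growing clockwise seen from above; it counts on over whole turns (one turn adds 6.283). It starts anywhere between -2.2 and 2.2. Each turn raises the magazine by 5 mm; neither lift nor crank shows the count.
- blue_knob (a point): Centre of the blue crank knob of a second lift of the same make and size: 24 mm in diameter, 44 mm tall, 112 mm above the table. To be left alone.

How it is judged:
By the outcome, as a careful person would: the job done as asked, in the order asked, and still so for the second after the job is handed in, with the robot touching nothing.
It also fails if it takes over 48 s, if anything falls off the work surface, if the arm or the gripper's body presses on something with over 40 N, if the wrist force passes 120 N, or if a joint passes its speed limit or range.

## Working session

There is one attempt and no reset: what is moved stays moved. The work goes in short steps, Python scripts to look and compute and a shell command to move; the robot and the scene stay as the last step left them, time stands still between calls to the robot, and variables do not carry over. Pictures are saved under pics/ and viewed, and the job is handed in when it is done.

```bash
mkdir -p pics; ls
python3 - <<'E'
from rig import robot, optics
import cv2
for n in ("scene","side"):
    c=optics.camera(n); cv2.imwrite(f"pics/{n}0.png",c["img"][:,:,::-1]); print(n,c["camera_matrix"],c["position"],c["attitude"],[k for k in c])
o=robot.get_obs(); print(o)
E
```

```text
pics
scene [[436.57662093   0.         257.62138006]
 [  0.         436.57662093 194.19520101]
 [  0.           0.           1.        ]] [0.0810162  0.1647989  0.76005757] [-0.15574148  0.31578673  0.83779079 -0.41728877] ['img', 'depth', 'camera_matrix', 'position', 'attitude']
side [[423.71588129   0.         249.73630858]
 [  0.         423.71588129 195.0325759 ]
 [  0.           0.           1.        ]] [0.53441538 0.60907455 0.48162249] [0.00625803 0.54012302 0.84129171 0.02135938] ['img', 'depth', 'camera_matrix', 'position', 'attitude']
{'time': 0.1, 'q': array([ 9.45491951e-01,  5.28374339e-01,  1.43380687e+00, -2.26831332e-06,
        1.18136343e+00, -1.78521944e-01]), 'joint_velocities': array([ 0.00019834, -0.00038654, -0.00440426,  0.00220892,  0.00058445,
       -0.00071976]), 'joint_torque': array([-2.89748396e-04, -4.40984881e+01, -1.77150714e+01,  6.35026046e-02,
        5.34002529e-02, -4.68361009e-05]), 'position': array([0.26959336, 0.56305607, 0.18855843]), 'tool_rot': array([ 2.21537314e-01,  9.75151407e-01, -8.98631456e-04, -3.80823846e-04]), 'ft_force': array([0.95469411, 0.81932075, 0.21388612]), 'moment': array([0.01986147, 0.04192348, 0.01640174]), 'grip_width': 0.08718156587768208}
```

View pics/scene0.png

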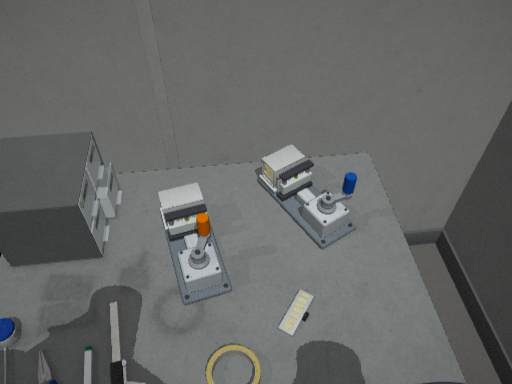

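View pics/side0.png

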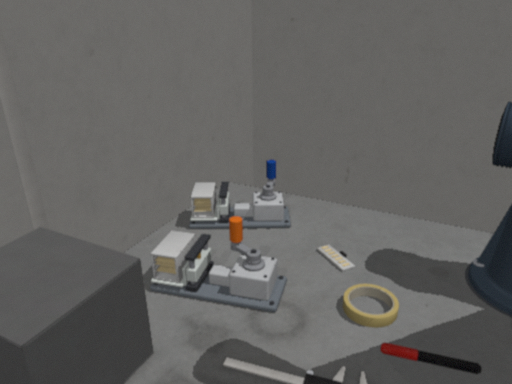

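Orange knob is at about (203,224) and the hub at (199,257) in the scene picture. In the side picture the knob is at (236,230) and the hub at (254,258). I'll enlarge both and segment the knobs.

```bash
cat > h.py <<'E'
import numpy as np, cv2
from scipy.spatial.transform import Rotation as R
from rig import robot, optics
def ray(c,u,v):
    K=c["camera_matrix"]; d=np.array([(u-K[0,2])/K[0,0],-(v-K[1,2])/K[1,1],-1.])
    return R.from_quat(c["attitude"]).apply(d)
def at_z(c,u,v,z):
    d=ray(c,u,v);p=np.array(c["position"]); return p+d*(z-p[2])/d[2]
def pt(c,u,v,dep): return np.array(c["position"])+ray(c,u,v)*dep
def proj(c,P):
    x=R.from_quat(c["attitude"]).inv().apply(np.atleast_2d(P)-c["position"]);K=c["camera_matrix"]
    return np.c_[K[0,0]*x[:,0]/-x[:,2]+K[0,2],-K[1,1]*x[:,1]/-x[:,2]+K[1,2]]
def mask(c,col):
    h=cv2.cvtColor(c["img"],cv2.COLOR_RGB2HSV)
    if col=="orange": m=(h[...,0]<18)&(h[...,1]>200)&(h[...,2]>110)
    else: m=(h[...,0]>105)&(h[...,0]<130)&(h[...,1]>150)&(h[...,2]>40)
    n,l,s,ce=cv2.connectedComponentsWithStats(m.astype(np.uint8))
    return l,s,ce
E
python3 - <<'E'
from h import *
P=[]
for n,box in (("scene",(140,170,100,135)),("side",(140,160,180,150))):
    c=optics.camera(n)
    for col in("orange","blue"):
        l,s,ce=mask(c,col)
        for i in range(1,len(s)):
            if s[i,4]>40:
                ys,xs=np.nonzero(l==i); d=c["depth"][ys,xs]
                pts=np.array([pt(c,x,y,q) for x,y,q in zip(xs,ys,d) if q>0])
                print(n,col,s[i],ce[i].round(1),"z112:",at_z(c,*ce[i],.112).round(4),"depthpts",np.median(pts,0).round(4),"z",pts[:,2].min().round(3),pts[:,2].max().round(3))
                if len(pts):
                    t=pts[pts[:,2]>.131]; print("  top",len(t),t.mean(0).round(4) if len(t) else "")
    x,y,w,h=box
    cv2.imwrite(f"pics/{n}_crop0.png",cv2.resize(c["img"][y:y+h,x:x+w,::-1],None,fx=4,fy=4,interpolation=cv2.INTER_CUBIC))
E
```

```text
scene orange [197 213  12  23 234] [202.8 223.7] z112: [ 0.5361 -0.0534  0.112 ] depthpts [ 0.5264 -0.0494  0.1275] z 0.077 0.137
  top 100 [ 0.5325 -0.0518  0.134 ]
scene blue [343 173  14  21 218] [349.2 182.8] z112: [ 0.446  -0.3455  0.112 ] depthpts [ 0.4408 -0.3373  0.1227] z 0.001 0.136
  top 78 [ 0.4439 -0.3424  0.1336]
scene blue [  0 318  15  23 253] [  5.6 328.2] z112: [0.5477 0.3004 0.112 ] depthpts [0.6026 0.3168 0.0343] z 0.027 0.038
  top 0 
side orange [230 217  12  25 252] [235.6 228.9] z112: [ 0.5361 -0.0541  0.112 ] depthpts [ 0.5359 -0.0437  0.1182] z 0.092 0.134
  top 55 [ 0.5364 -0.0504  0.1327]
side orange [384 346  33  12  90] [401.4 351.4] z112: [0.3485 0.2475 0.112 ] depthpts [0.2981 0.1507 0.0136] z 0.01 0.017
  top 0 
side blue [267 160   9  19 142] [270.6 168.8] z112: [ 0.4477 -0.346   0.112 ] depthpts [ 0.4481 -0.3356  0.1165] z 0.093 0.134
  top 22 [ 0.4475 -0.3429  0.1323]
```

```bash
ls pics
```

```text
scene0.png
scene_crop0.png
side0.png
side_crop0.png
```

View pics/scene_crop0.png

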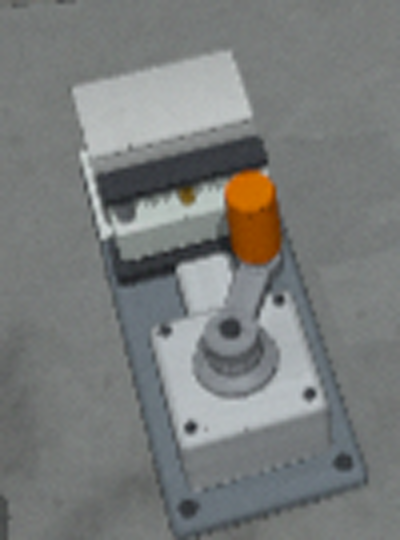

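View pics/side_crop0.png

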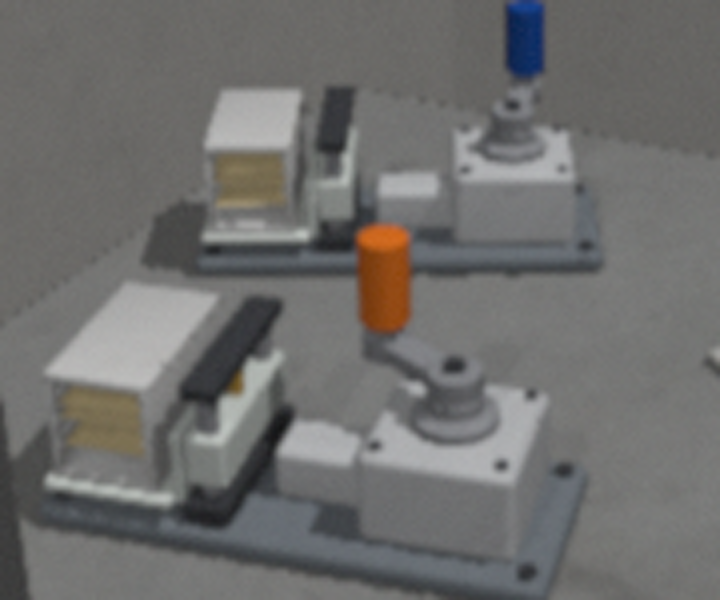

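The crops show the hub's screw at scene crop (230,328) and side crop (455,365). I'll triangulate the axis from those.

Run:
```python
from h import *
from scipy.optimize import least_squares
a=optics.camera("scene");b=optics.camera("side")
f=lambda X,x0:(X+.5)/4-.5+x0
pa=np.array([f(230,140),f(328,170)]);pb=np.array([f(455,140),f(365,160)])
r=least_squares(lambda P:np.r_[proj(a,P)[0]-pa,proj(b,P)[0]-pb],[.5,0,.09]);print(r.x,r.fun)
A=r.x
for c,p in((a,pa),(b,pb)):
    i,j=int(round(p[1])),int(round(p[0])); print(pt(c,p[0],p[1],c["depth"][i,j]), at_z(c,*p,A[2]))
k=np.array([.5361,-.0537]); print("radius",np.hypot(*(k-A[:2])),"dir deg",np.degrees(np.arctan2(*(k-A[:2])[::-1])))
# corners of base, z~0.01?
```

```text
[ 0.50600128 -0.01927498  0.08649423] [-0.01954207 -0.15074553  0.10850589  0.09454366]
[ 0.50343866 -0.01814992  0.09007744] [ 0.50569787 -0.01912837  0.08649423]
[ 0.50631089 -0.01654625  0.088409  ] [ 0.50617403 -0.01959274  0.08649423]
radius 0.045727615736592425 dir deg -48.835931942208035
```

Triangulated axis is (0.506,−0.0193), which gives a radius of 45.7 mm, close to the stated 45. Next I'll check what stands along the approach path.

Run:
```python
from h import *
P=[]
for n in("scene","side"):
    c=optics.camera(n)
    v,u=np.mgrid[0:384:2,0:512:2]; d=c["depth"][::2,::2]; K=c["camera_matrix"]
    X=np.stack([(u-K[0,2])/K[0,0],-(v-K[1,2])/K[1,1],-np.ones_like(d)],-1)*d[...,None]
    P.append((R.from_quat(c["attitude"]).apply(X.reshape(-1,3))+c["position"])[d.ravel()>0])
P=np.vstack(P)
xs=np.arange(.2,.9,.05);ys=np.arange(.7,-.45,-.05)
print("      ",*[f"{x:4.2f}" for x in xs])
for y in ys:
    print(f"{y:5.2f}",*[ (f"{int(1000*P[m][:,2].max()):4d}" if (m:=(abs(P[:,0]-x)<.025)&(abs(P[:,1]-y)<.025)).any() else "   .") for x in xs])
```

```text
0.20 0.25 0.30 0.35 0.40 0.45 0.50 0.55 0.60 0.65 0.70 0.75 0.80 0.85
 0.70    .    .    .    .    .    .    .    .    .    .    .    .    .    .
 0.65    .    .    .    .    .    .    .    .    .    .    .    .    .    .
 0.60    .    .    .    .    .    .    .    .    .    .    .    .    .    .
 0.55    .    .    .    .    .    .    .    .    .    .    .    .    .    .
 0.50    .    .    .    .    .    .    .    .    .    .    .    .    .    .
 0.45    .    .    .    .    .    .    .    .    .    .    .    .    .    .
 0.40    .    .    .    .    .    .    .    .    .    .    .    .    .    .
 0.35    .    .    .    .    .    .    0   12   35   -1    .    .    .    .
 0.30    .    .    .    .    .    0   12    8   37   34    2  130    1    .
 0.25    .    .    .    .    .   11   11    2    3    2  163  170  169    .
 0.20   16   15    0    5   15   15   11    3    2    2  173  172  172  172
 0.15   13   16   18    7    5    8    8    7    2  169  172  172  172  172
 0.10    0    0   21   21    2    2    2    2    1  170  171  171  172  172
 0.05    1   20   20   23    2   14   50    1    2    2    2  171  171  171
-0.00    0   22   23   22    2   60   89   61   85   82    6    2   84  169
-0.05    0    2    5    5    2   60  134  136   89   83   82    2    3    2
-0.10    2    2   10    9    2    1    2   13   87   83   -1    3    2   -1
-0.15    2    2    9    8    2    3    2    1    2    1    3    1    1    .
-0.20    3    1    2    2    1    1    1    2    3    2    3    2   -3    .
-0.25    1    1    3    2   56   60   59   86   83   83    1    1    .    .
-0.30    2    1    2    3   59   90   61   85   85   82    1    .    .  488
-0.35    1    2    1    2   59  135   59   85   83   81   -2    .    .  487
-0.40    .    0    1    1    2    2    1    1    1    0    .    .  487  487
```

```bash
python3 -m inch '[{"dz":-10},{"dx":-36,"dy":-31,"dz":-5},{"dx":-36,"dy":-31},{"dx":-36,"dy":-31},{"dx":-36,"dy":-31},{"dx":-36,"dy":-31},{"dx":-36,"dy":-31},{"dx":-36,"dy":-31}]'
```

```text
invalid input
```

```bash
python3 -m inch '[{"ax":0,"ay":0,"az":0,"dx":0,"dy":0,"dz":-10,"gripper":100},{"ax":0,"ay":0,"az":0,"dx":-36,"dy":-31,"dz":-5,"gripper":100},{"ax":0,"ay":0,"az":0,"dx":-36,"dy":-31,"dz":0,"gripper":100},{"ax":0,"ay":0,"az":0,"dx":-36,"dy":-31,"dz":0,"gripper":100},{"ax":0,"ay":0,"az":0,"dx":-36,"dy":-31,"dz":0,"gripper":100},{"ax":0,"ay":0,"az":0,"dx":-36,"dy":-31,"dz":0,"gripper":100},{"ax":0,"ay":0,"az":0,"dx":-36,"dy":-31,"dz":0,"gripper":100},{"ax":0,"ay":0,"az":0,"dx":-36,"dy":-31,"dz":0,"gripper":100}]'
```

```text
time: 1.2
position: [0.4045, 0.2576, 0.2055]
tool_rot: [0.221, 0.975, 0.001, 0.001]
ft_force: [0.3, 0.8, -0.3]
grip_width: 0.0868
```

```bash
python3 -m inch '[{"ax":0,"ay":0,"az":0,"dx":-35,"dy":-31,"dz":0,"gripper":100},{"ax":0,"ay":0,"az":0,"dx":-35,"dy":-31,"dz":0,"gripper":100},{"ax":0,"ay":0,"az":0,"dx":-35,"dy":-31,"dz":0,"gripper":100},{"ax":0,"ay":0,"az":0,"dx":-35,"dy":-31,"dz":0,"gripper":100},{"ax":0,"ay":0,"az":0,"dx":-35,"dy":-31,"dz":0,"gripper":100},{"ax":0,"ay":0,"az":0,"dx":-35,"dy":-31,"dz":0,"gripper":100},{"ax":0,"ay":0,"az":0.14,"dx":0,"dy":0,"dz":0,"gripper":100},{"ax":0,"ay":0,"az":0.14,"dx":0,"dy":0,"dz":0,"gripper":100}]'
python3 -m inch '[{"ax":0,"ay":0,"az":0.14,"dx":0,"dy":0,"dz":0,"gripper":100},{"ax":0,"ay":0,"az":0.14,"dx":0,"dy":0,"dz":0,"gripper":100},{"ax":0,"ay":0,"az":0.14,"dx":0,"dy":0,"dz":0,"gripper":100},{"ax":0,"ay":0,"az":0.14,"dx":0,"dy":0,"dz":0,"gripper":100},{"ax":0,"ay":0,"az":0.14,"dx":0,"dy":0,"dz":0,"gripper":100},{"ax":0,"ay":0,"az":0.14,"dx":0,"dy":0,"dz":0,"gripper":100},{"ax":0,"ay":0,"az":0.14,"dx":0,"dy":0,"dz":0,"gripper":100},{"ax":0,"ay":0,"az":0.14,"dx":0,"dy":0,"dz":0,"gripper":100}]'
python3 -m inch '[{"ax":0,"ay":0,"az":0.14,"dx":0,"dy":0,"dz":0,"gripper":100},{"ax":0,"ay":0,"az":0.14,"dx":0,"dy":0,"dz":0,"gripper":100},{"ax":0,"ay":0,"az":0.14,"dx":0,"dy":0,"dz":0,"gripper":100},{"ax":0,"ay":0,"az":0.14,"dx":0,"dy":0,"dz":0,"gripper":100},{"ax":0,"ay":0,"az":0,"dx":0,"dy":0,"dz":0,"gripper":100},{"ax":0,"ay":0,"az":0,"dx":0,"dy":0,"dz":0,"gripper":100}]'
cat >> h.py <<'E'
def tool(target):
    o=robot.get_obs(); r=R.from_quat(o["tool_rot"]); m=r.as_matrix()
    print("t",o["time"],"pos",o["position"].round(4),"tool xy yaw",np.degrees(np.arctan2(m[1,:2],m[0,:2])).round(1),"zax",m[:,2].round(4),"F",o["ft_force"].round(1),"q",o["q"].round(2),"w",round(o["grip_width"],4))
    print("shift tool mm",(1000*r.inv().apply(np.array(target)-o["position"])).round(1))
E
python3 -c "
from h import *
tool([.5358,-.0534,.2])
c=optics.camera('wrist'); cv2.imwrite('pics/w1.png',c['img'][:,:,::-1])
print(proj(c,[[.506,-.0193,.0865],[.5361,-.0537,.134]]))"
```

```text
time: 2.0
position: [0.5137, -0.0015, 0.2052]
tool_rot: [0.36, 0.933, 0.0, 0.001]
ft_force: [-0.1, 0.8, -0.8]
grip_width: 0.087
time: 2.8
position: [0.513, 0.0005, 0.2054]
tool_rot: [0.799, 0.601, 0.0, 0.001]
ft_force: [0.2, -0.1, -0.3]
grip_width: 0.0869
time: 3.4
position: [0.5128, 0.0005, 0.205]
tool_rot: [0.933, 0.361, 0.0, 0.0]
ft_force: [-0.5, 0.6, 0.1]
grip_width: 0.0873
t 3.4 pos [5.128e-01 5.000e-04 2.050e-01] tool xy yaw [ 42.3 -47.7] zax [ 9.e-04 -2.e-04 -1.e+00] F [-0.5  0.6  0.1] q [-0.22  0.36  1.69 -0.    1.09  0.62] w 0.0873
shift tool mm [-19.3  55.4   5.1]
[[263.03966419 196.87778442]
 [310.15337638 212.4659163 ]]
```

View pics/w1.png

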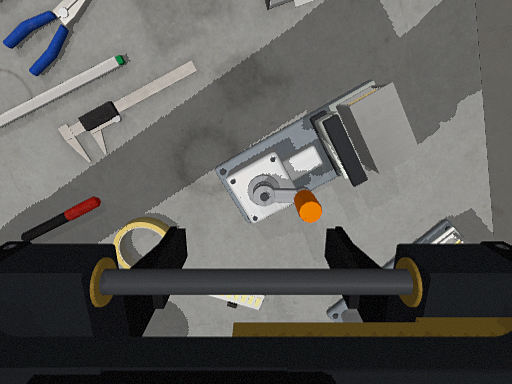

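The wrist picture shows the hub screw at (263,197) and the knob top at about (310,211). My predictions were (263,197) and (310,212), so the measurements agree. I'll move over the knob and look again.

```bash
python3 -m inch '[{"ax":0,"ay":0,"az":0,"dx":-10,"dy":28,"dz":0,"gripper":100},{"ax":0,"ay":0,"az":0,"dx":-9.5,"dy":27.5,"dz":0,"gripper":100},{"ax":0,"ay":0,"az":0,"dx":0,"dy":0,"dz":20,"gripper":100},{"ax":0,"ay":0,"az":0,"dx":0,"dy":0,"dz":20,"gripper":100},{"ax":0,"ay":0,"az":0,"dx":0,"dy":0,"dz":0,"gripper":100},{"ax":0,"ay":0,"az":0,"dx":0,"dy":0,"dz":0,"gripper":100}]'
python3 -c "
from h import *
tool([.5358,-.0534,.098])
c=optics.camera('wrist'); cv2.imwrite('pics/w2.png',c['img'][:,:,::-1])
print(proj(c,[[.506,-.0193,.0865],[.5361,-.0537,.134]]))"
```

```text
time: 4.05
position: [0.5352, -0.0536, 0.1645]
tool_rot: [0.933, 0.36, -0.0, -0.0]
ft_force: [0.3, -0.0, -0.3]
grip_width: 0.0871
t 4.05 pos [ 0.5352 -0.0536  0.1645] tool xy yaw [ 42.2 -47.8] zax [-6.e-04  2.e-04 -1.e+00] F [ 0.3 -0.  -0.3] q [-0.31  0.44  1.68  0.    1.02  0.53] w 0.0871
shift tool mm [ 0.6  0.3 66.5]
[[209.03632038 190.6008065 ]
 [254.69019899 207.86374854]]
```

View pics/w2.png

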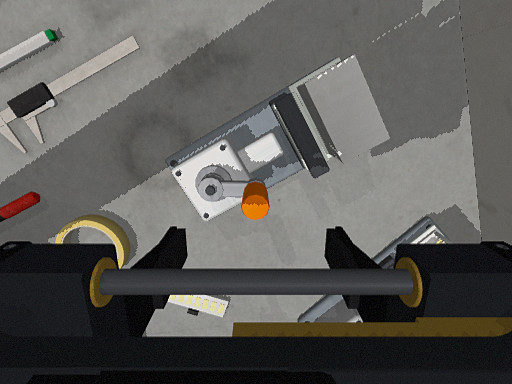

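```bash
python3 -m inch '[{"ax":0,"ay":0,"az":0,"dx":0,"dy":0,"dz":22,"gripper":100},{"ax":0,"ay":0,"az":0,"dx":0,"dy":0,"dz":22,"gripper":100},{"ax":0,"ay":0,"az":0,"dx":0,"dy":0,"dz":22,"gripper":100},{"ax":0,"ay":0,"az":0,"dx":0,"dy":0,"dz":0,"gripper":60},{"ax":0,"ay":0,"az":0,"dx":0,"dy":0,"dz":0,"gripper":40},{"ax":0,"ay":0,"az":0,"dx":0,"dy":0,"dz":0,"gripper":34}]' 5
python3 -c "
from h import *
tool([.5358,-.0534,.098])
c=optics.camera('wrist'); cv2.imwrite('pics/w3.png',c['img'][:,:,::-1])
c=optics.camera('side'); cv2.imwrite('pics/s3.png',c['img'][:,:,::-1])
l,s,ce=mask(c,'orange')
print([(s[i],ce[i]) for i in range(1,len(s)) if s[i,4]>30])"
```

```text
time: 4.7
position: [0.5366, -0.054, 0.1001]
tool_rot: [0.933, 0.359, 0.001, 0.001]
ft_force: [0.0, -0.5, 0.8]
grip_width: 0.0705
t 4.7 pos [ 0.5366 -0.054   0.1001] tool xy yaw [ 42.1 -47.9] zax [ 0.0031 -0.001  -1.    ] F [ 0.  -0.5  0.8] q [-0.31  0.54  1.74 -0.    0.86  0.53] w 0.0705
shift tool mm [-0.2 -1.   2.1]
[(array([230, 218,  12,  24, 239], dtype=int32), array([235.47280335, 229.22594142])), (array([382, 345,  35,  14, 173], dtype=int32), array([399.26589595, 351.9017341 ]))]
```

View pics/w3.png

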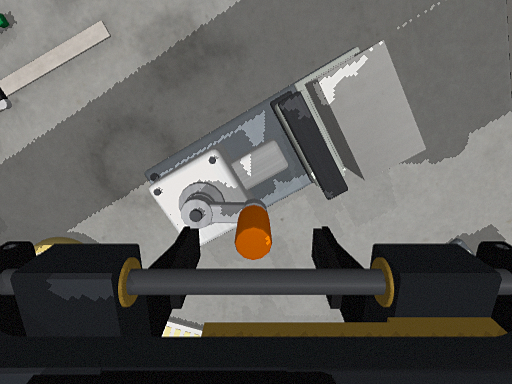

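View pics/s3.png

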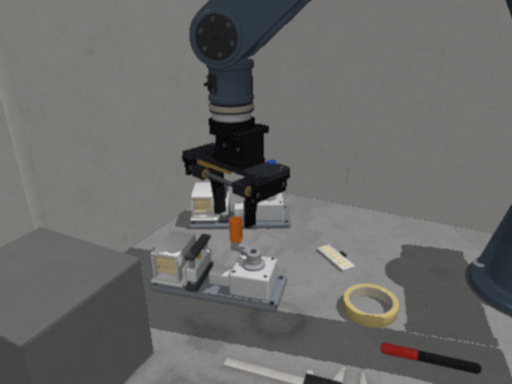

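Both fingers are either side of the knob in the wrist view (knob top at (254,243)). In the side view, though, the fingertips at about (220,212) and (250,225) look high relative to the knob, so I'll check with depth.

Run:
```python
from h import *
c=optics.camera('side')
print(proj(c,[[.5366,-.054,.1001],[.5361,-.0537,.112],[.5366+.029*1.2,-.054-.029*1.2,.1],[.5366-.035,-.054+.035,.1]]))
im=c["img"][150:270,180:300,::-1]; cv2.imwrite('pics/s4.png',cv2.resize(im,None,fx=5,fy=5,interpolation=cv2.INTER_CUBIC))
for u,v in((220,208),(219,200),(250,215),(250,220),(248,205),(236,222),(236,235)): print(u,v,pt(c,u,v,c["depth"][v,u]).round(3))
```

```text
[[235.42610126 234.72235381]
 [235.53092354 228.99475216]
 [216.57688757 226.04537727]
 [255.97125525 244.27980948]]
220 208 [ 0.563 -0.073  0.145]
219 200 [ 0.564 -0.074  0.161]
250 215 [ 0.511 -0.024  0.154]
250 220 [ 0.511 -0.024  0.145]
248 205 [ 0.514 -0.013  0.179]
236 222 [ 0.535 -0.043  0.132]
236 235 [ 0.536 -0.042  0.106]
```

View pics/s4.png

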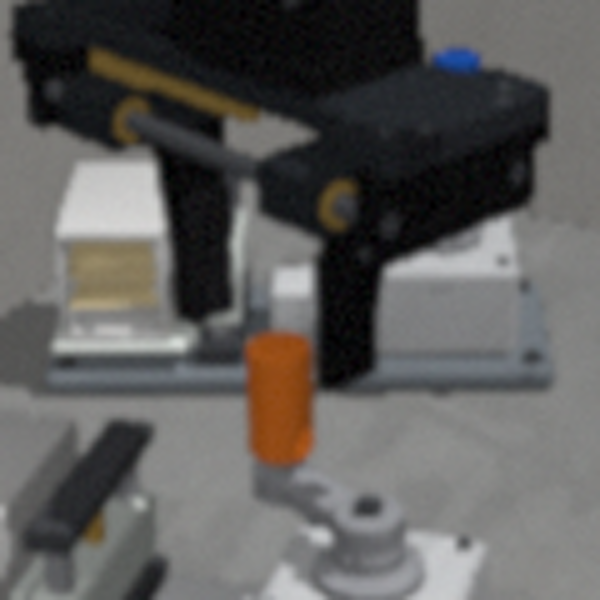

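Run:
```python
from h import *
tool([.5358,-.0534,.098])
for n in('scene','side','wrist'):
    c=optics.camera(n)
    v,u=np.mgrid[0:384,0:512]; d=c["depth"];K=c["camera_matrix"]
    X=np.stack([(u-K[0,2])/K[0,0],-(v-K[1,2])/K[1,1],-np.ones_like(d)],-1)*d[...,None]
    W=R.from_quat(c["attitude"]).apply(X.reshape(-1,3))+c["position"]
    dark=(c["img"].max(-1)<45).ravel()&(d.ravel()>0)
    rel=W-np.array([.5366,-.054,0]); yt=rel[:,:2]@[.67,-.742]; xt=rel[:,:2]@[.742,.67]
    for sgn in(-1,1):
        m=dark&(abs(xt)<.025)&(yt*sgn>.025)&(yt*sgn<.06)&(W[:,2]>.07)&(W[:,2]<.3)
        if m.any(): print(n,sgn,m.sum(),"z pct",np.percentile(W[m,2],[0,2,10,50,90]).round(3), "x,y tool", np.median(xt[m]).round(3),np.median(yt[m]).round(3))
    print(c["position"])
    cv2.imwrite(f'pics/{n}5.png',c['img'][:,:,::-1])
```

```text
t 4.85 pos [ 0.5362 -0.0539  0.0997] tool xy yaw [ 42.1 -47.9] zax [ 2.5e-03 -8.0e-04 -1.0e+00] F [-0.2  0.6 -0.5] q [-0.31  0.54  1.74 -0.    0.86  0.53] w 0.0586
shift tool mm [ 0.  -0.6  1.7]
scene -1 670 z pct [0.228 0.246 0.251 0.273 0.295] x,y tool -0.008 -0.051
scene 1 92 z pct [0.149 0.152 0.158 0.211 0.246] x,y tool -0.018 0.033
[0.0810162  0.1647989  0.76005757]
side -1 1305 z pct [0.133 0.139 0.159 0.261 0.291] x,y tool 0.009 -0.049
side 1 459 z pct [0.08  0.134 0.141 0.174 0.216] x,y tool 0.007 0.032
[0.53441538 0.60907455 0.48162249]
wrist -1 4275 z pct [0.086 0.141 0.161 0.225 0.227] x,y tool 0.019 -0.032
wrist 1 3351 z pct [0.081 0.137 0.15  0.204 0.246] x,y tool 0.013 0.031
[0.59900055 0.00168974 0.29514498]
```

View pics/scene5.png

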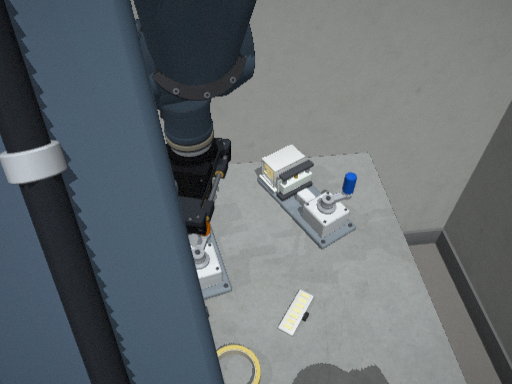

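Three cameras agree that the fingertips are really at z≈0.137 (over the knob's top), although the reported TCP z is 0.100. The lateral position agrees. So the reported height looks about 37 mm too low. I'll go down in small steps, guided by camera and force.

```bash
cat > tip.py <<'E'
from h import *
o=robot.get_obs();p=o["position"]
m3=R.from_quat(o["tool_rot"]).as_matrix()
c=optics.camera('side')
v,u=np.mgrid[0:384,0:512]; d=c["depth"];K=c["camera_matrix"]
X=np.stack([(u-K[0,2])/K[0,0],-(v-K[1,2])/K[1,1],-np.ones_like(d)],-1)*d[...,None]
W=R.from_quat(c["attitude"]).apply(X.reshape(-1,3))+c["position"]
rel=W-p; yt=rel@m3[:,1]; xt=rel@m3[:,0]; h=o["grip_width"]/2
dark=(c["img"].max(-1)<40).ravel()&(d.ravel()>0)
for s in(-1,1):
    m=dark&(abs(xt)<.02)&(yt*s>h-.008)&(yt*s<h+.02)&(W[:,2]>.05)&(W[:,2]<p[2]+.09)
    if m.any(): print(s,m.sum(),"tip z",np.percentile(W[m,2],[1,5,20]).round(3))
print("rep",p.round(4),"w",h*2,"F",o["ft_force"].round(1))
import sys
u0,v0=proj(c,[p[0],p[1],.13])[0].astype(int)
cv2.imwrite(f'pics/{sys.argv[1]}.png',cv2.resize(c["img"][max(0,v0-80):v0+50,u0-60:u0+70,::-1],None,fx=4,fy=4,interpolation=cv2.INTER_CUBIC))
E
python3 -m inch '[{"ax":0,"ay":0,"az":0,"dx":0,"dy":0,"dz":0,"gripper":70},{"ax":0,"ay":0,"az":0,"dx":0,"dy":0,"dz":8,"gripper":70},{"ax":0,"ay":0,"az":0,"dx":0,"dy":0,"dz":7,"gripper":70},{"ax":0,"ay":0,"az":0,"dx":0,"dy":0,"dz":0,"gripper":70}]'
python3 tip.py t1
```

```text
time: 5.4
position: [0.5341, -0.0533, 0.082]
tool_rot: [0.933, 0.359, -0.001, -0.001]
ft_force: [-0.1, 0.0, 0.5]
grip_width: 0.0604
-1 250 tip z [0.119 0.121 0.128]
1 297 tip z [0.117 0.12  0.129]
rep [ 0.5341 -0.0533  0.082 ] w 0.06039999054712886 F [-0.1  0.   0.5]
```

View pics/t1.png

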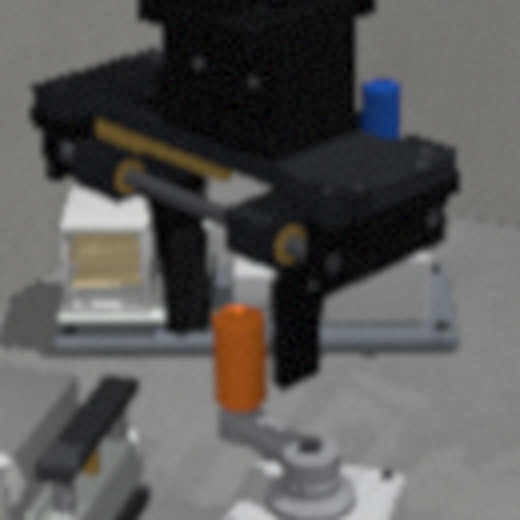

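Now the tips are at about 0.118 against 0.082 reported, with no contact although a finger is over the 0.087 hub. That confirms the offset of about 36 mm. I'll go to a true tip height of 0.098, about 20 mm lower.

```bash
python3 -m inch '[{"ax":0,"ay":0,"az":0,"dx":0,"dy":0,"dz":7,"gripper":70},{"ax":0,"ay":0,"az":0,"dx":0,"dy":0,"dz":7,"gripper":70},{"ax":0,"ay":0,"az":0,"dx":0,"dy":0,"dz":6,"gripper":70},{"ax":0,"ay":0,"az":0,"dx":0,"dy":0,"dz":0,"gripper":70},{"ax":0,"ay":0,"az":0,"dx":0,"dy":0,"dz":0,"gripper":70}]'
python3 tip.py t2; python3 -c "
from h import *
tool([.5360,-.0536,.062])"
```

```text
time: 5.95
position: [0.5351, -0.0536, 0.0631]
tool_rot: [0.933, 0.359, -0.0, -0.0]
ft_force: [0.4, -1.1, 0.2]
grip_width: 0.0609
-1 242 tip z [0.1   0.101 0.109]
1 284 tip z [0.099 0.102 0.111]
rep [ 0.5351 -0.0536  0.0631] w 0.06091443503803286 F [ 0.4 -1.1  0.2]
t 6.0 pos [ 0.5353 -0.0537  0.0634] tool xy yaw [ 42.1 -47.9] zax [-0.  0. -1.] F [-0.5 -1.   0.4] q [-0.31  0.6   1.76 -0.    0.78  0.53] w 0.0613
shift tool mm [0.6 0.4 1.4]
```

View pics/t2.png

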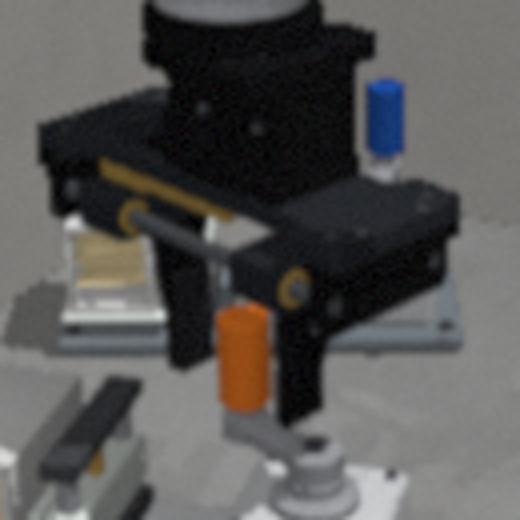

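The fingers straddle the knob at the right height. I'll close them.

```bash
python3 -m inch '[{"ax":0,"ay":0,"az":0,"dx":0,"dy":0,"dz":0,"gripper":15},{"ax":0,"ay":0,"az":0,"dx":0,"dy":0,"dz":0,"gripper":15},{"ax":0,"ay":0,"az":0,"dx":0,"dy":0,"dz":0,"gripper":15},{"ax":0,"ay":0,"az":0,"dx":0,"dy":0,"dz":0,"gripper":15},{"ax":0,"ay":0,"az":0,"dx":0,"dy":0,"dz":0,"gripper":15},{"ax":0,"ay":0,"az":0,"dx":0,"dy":0,"dz":0,"gripper":15}]' 20
python3 tip.py t3; python3 -c "
from h import *
tool([.5360,-.0536,.062])"
```

```text
time: 6.6
position: [0.5348, -0.0533, 0.0635]
tool_rot: [0.933, 0.359, -0.0, -0.001]
ft_force: [-0.5, 0.3, 1.2]
grip_width: 0.0236
-1 257 tip z [0.1   0.103 0.111]
1 146 tip z [0.101 0.104 0.115]
rep [ 0.5348 -0.0533  0.0635] w 0.023556695915745243 F [-0.5  0.3  1.2]
t 6.65 pos [ 0.5348 -0.0533  0.0635] tool xy yaw [ 42.1 -47.9] zax [-9.e-04  6.e-04 -1.e+00] F [-0.6  0.6  1.8] q [-0.31  0.6   1.76  0.    0.78  0.53] w 0.0232
shift tool mm [0.7 1.  1.5]
```

View pics/t3.png

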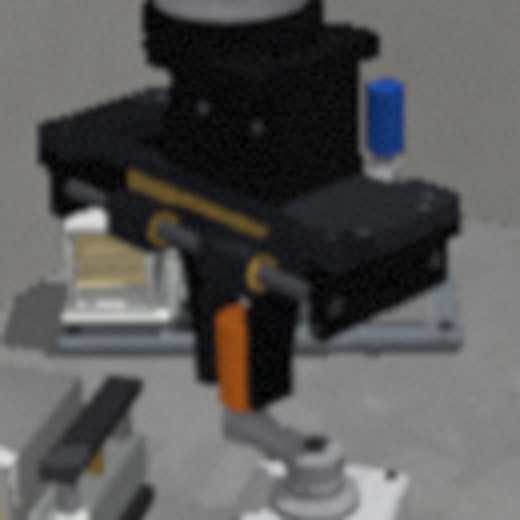

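The grip is at 23.6 mm, so the knob is held. The reported TCP is 44.6 mm from the axis, which agrees with the 45 mm radius. I'll start the circle with a first part only and check the force.

```bash
python3 -m inch '[{"ax":0,"ay":0,"az":0,"dx":-11.6,"dy":-1.8,"dz":0,"gripper":15},{"ax":0,"ay":0,"az":0,"dx":-10.7,"dy":-4.8,"dz":0,"gripper":15},{"ax":0,"ay":0,"az":0,"dx":-9.1,"dy":-7.4,"dz":0,"gripper":15},{"ax":0,"ay":0,"az":0,"dx":-6.9,"dy":-9.5,"dz":0,"gripper":15},{"ax":0,"ay":0,"az":0,"dx":0,"dy":0,"dz":0,"gripper":15},{"ax":0,"ay":0,"az":0,"dx":0,"dy":0,"dz":0,"gripper":15}]'
cat >> h.py <<'E'
def ang():
    o=robot.get_obs(); v=o["position"][:2]-[.506,-.0193]
    print("r",np.hypot(*v).round(4),"th",np.degrees(np.arctan2(v[1],v[0])).round(1),"F",o["ft_force"].round(1),"M",o["moment"].round(2),"w",o["grip_width"].round(4) if hasattr(o["grip_width"],'round') else o["grip_width"])
E
python3 -c "
from h import *
ang()"; python3 tip.py t4
```

```text
time: 7.25
position: [0.489, -0.0613, 0.0634]
tool_rot: [0.933, 0.359, -0.001, -0.001]
ft_force: [-0.3, 5.1, 0.2]
grip_width: 0.0235
r 0.0453 th -112.0 F [-0.3  5.1  0.2] M [0.64 0.13 0.03] w 0.023524552275575428
-1 250 tip z [0.1   0.103 0.11 ]
1 153 tip z [0.1   0.104 0.115]
rep [ 0.489  -0.0613  0.0634] w 0.023524552275575428 F [-0.3  5.1  0.2]
```

View pics/t4.png

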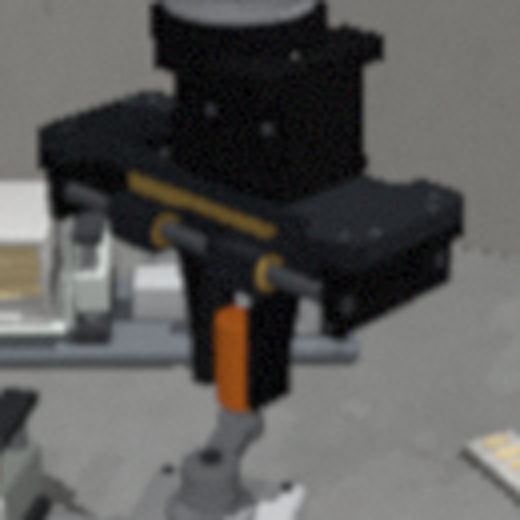

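The knob follows: it has turned about 62° clockwise, at 5 N. Continuing.

```bash
python3 -m inch '[{"ax":0,"ay":0,"az":0,"dx":-4.2,"dy":-11,"dz":0,"gripper":15},{"ax":0,"ay":0,"az":0,"dx":-1.2,"dy":-11.7,"dz":0,"gripper":15},{"ax":0,"ay":0,"az":0,"dx":1.8,"dy":-11.6,"dz":0,"gripper":15},{"ax":0,"ay":0,"az":0,"dx":4.8,"dy":-10.7,"dz":0,"gripper":15},{"ax":0,"ay":0,"az":0,"dx":7.4,"dy":-9.1,"dz":0,"gripper":15},{"ax":0,"ay":0,"az":0,"dx":9.5,"dy":-6.9,"dz":0,"gripper":15},{"ax":0,"ay":0,"az":0,"dx":11,"dy":-4.2,"dz":0,"gripper":15},{"ax":0,"ay":0,"az":0,"dx":11.7,"dy":-1.2,"dz":0,"gripper":15}]'
python3 -c "
from h import *
ang()"
```

```text
time: 8.1
position: [0.4769, 0.0158, 0.0635]
tool_rot: [0.933, 0.36, -0.001, -0.0]
ft_force: [0.9, -5.4, -0.7]
grip_width: 0.0233
r 0.0456 th 129.7 F [ 0.9 -5.4 -0.7] M [-0.95 -0.05 -0.03] w 0.023341061280665105
```

```bash
python3 -m inch '[{"ax":0,"ay":0,"az":0,"dx":11.6,"dy":1.8,"dz":0,"gripper":15},{"ax":0,"ay":0,"az":0,"dx":10.7,"dy":4.8,"dz":0,"gripper":15},{"ax":0,"ay":0,"az":0,"dx":9.1,"dy":7.4,"dz":0,"gripper":15},{"ax":0,"ay":0,"az":0,"dx":6.9,"dy":9.5,"dz":0,"gripper":15},{"ax":0,"ay":0,"az":0,"dx":4.2,"dy":11,"dz":0,"gripper":15},{"ax":0,"ay":0,"az":0,"dx":1.2,"dy":11.7,"dz":0,"gripper":15}]'
python3 -c "
from h import *
ang()"
python3 -m inch '[{"ax":0,"ay":0,"az":0,"dx":-1.8,"dy":11.6,"dz":0,"gripper":15},{"ax":0,"ay":0,"az":0,"dx":-4.8,"dy":10.7,"dz":0,"gripper":15},{"ax":0,"ay":0,"az":0,"dx":-7.4,"dy":9.1,"dz":0,"gripper":15},{"ax":0,"ay":0,"az":0,"dx":-9.5,"dy":6.9,"dz":0,"gripper":15},{"ax":0,"ay":0,"az":0,"dx":-11,"dy":4.2,"dz":0,"gripper":15},{"ax":0,"ay":0,"az":0,"dx":-11.7,"dy":1.2,"dz":0,"gripper":15},{"ax":0,"ay":0,"az":0,"dx":0,"dy":0,"dz":0,"gripper":15},{"ax":0,"ay":0,"az":0,"dx":0,"dy":0,"dz":0,"gripper":15}]'
python3 -c "
from h import *
ang()"; python3 tip.py t5
```

```text
time: 8.7
position: [0.5398, 0.0099, 0.0633]
tool_rot: [0.933, 0.359, -0.001, -0.001]
ft_force: [-5.8, -1.4, 4.8]
grip_width: 0.0235
r 0.0447 th 40.8 F [-5.8 -1.4  4.8] M [-0.43  1.09  0.01] w 0.02348738291414977
time: 9.5
position: [0.5345, -0.0536, 0.0634]
tool_rot: [0.933, 0.359, -0.001, -0.001]
ft_force: [-3.2, 1.4, 4.7]
grip_width: 0.0231
r 0.0446 th -50.3 F [-3.2  1.4  4.7] M [ 0.27  0.71 -0.03] w 0.023089178348072774
-1 264 tip z [0.1   0.103 0.11 ]
1 142 tip z [0.101 0.104 0.114]
rep [ 0.5345 -0.0536  0.0634] w 0.023089178348072774 F [-3.2  1.4  4.7]
```

View pics/t5.png

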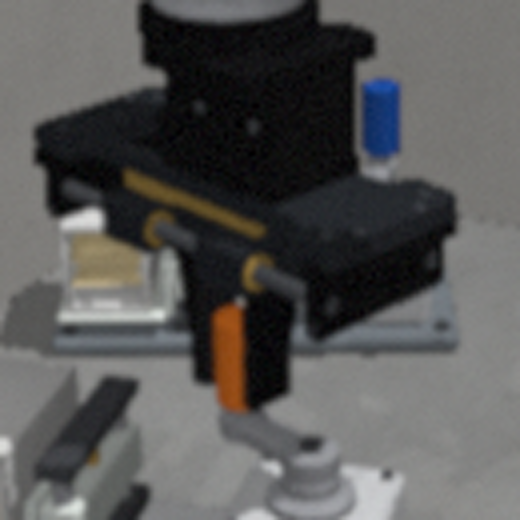

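One turn is done: the picture shows the knob and arm back at the start, at −50.3° against −49.7° before. Now the second turn.

```bash
python3 -m inch '[{"ax":0,"ay":0,"az":0,"dx":-11.6,"dy":-1.8,"dz":0,"gripper":15},{"ax":0,"ay":0,"az":0,"dx":-10.7,"dy":-4.8,"dz":0,"gripper":15},{"ax":0,"ay":0,"az":0,"dx":-9.1,"dy":-7.4,"dz":0,"gripper":15},{"ax":0,"ay":0,"az":0,"dx":-6.9,"dy":-9.5,"dz":0,"gripper":15},{"ax":0,"ay":0,"az":0,"dx":-4.2,"dy":-11,"dz":0,"gripper":15},{"ax":0,"ay":0,"az":0,"dx":-1.2,"dy":-11.7,"dz":0,"gripper":15},{"ax":0,"ay":0,"az":0,"dx":1.8,"dy":-11.6,"dz":0,"gripper":15},{"ax":0,"ay":0,"az":0,"dx":4.8,"dy":-10.7,"dz":0,"gripper":15}]'
python3 -m inch '[{"ax":0,"ay":0,"az":0,"dx":7.4,"dy":-9.1,"dz":0,"gripper":15},{"ax":0,"ay":0,"az":0,"dx":9.5,"dy":-6.9,"dz":0,"gripper":15},{"ax":0,"ay":0,"az":0,"dx":11,"dy":-4.2,"dz":0,"gripper":15},{"ax":0,"ay":0,"az":0,"dx":11.7,"dy":-1.2,"dz":0,"gripper":15},{"ax":0,"ay":0,"az":0,"dx":11.6,"dy":1.8,"dz":0,"gripper":15},{"ax":0,"ay":0,"az":0,"dx":10.7,"dy":4.8,"dz":0,"gripper":15},{"ax":0,"ay":0,"az":0,"dx":9.1,"dy":7.4,"dz":0,"gripper":15},{"ax":0,"ay":0,"az":0,"dx":6.9,"dy":9.5,"dz":0,"gripper":15}]'
python3 -c "
from h import *
ang()"; python3 tip.py t6
python3 -m inch '[{"ax":0,"ay":0,"az":0,"dx":4.2,"dy":11,"dz":0,"gripper":15},{"ax":0,"ay":0,"az":0,"dx":1.2,"dy":11.7,"dz":0,"gripper":15},{"ax":0,"ay":0,"az":0,"dx":-1.8,"dy":11.6,"dz":0,"gripper":15},{"ax":0,"ay":0,"az":0,"dx":-4.8,"dy":10.7,"dz":0,"gripper":15},{"ax":0,"ay":0,"az":0,"dx":-7.4,"dy":9.1,"dz":0,"gripper":15},{"ax":0,"ay":0,"az":0,"dx":-9.5,"dy":6.9,"dz":0,"gripper":15},{"ax":0,"ay":0,"az":0,"dx":-11,"dy":4.2,"dz":0,"gripper":15},{"ax":0,"ay":0,"az":0,"dx":-11.7,"dy":1.2,"dz":0,"gripper":15}]'
python3 -m inch '[{"ax":0,"ay":0,"az":0,"dx":0,"dy":0,"dz":0,"gripper":15},{"ax":0,"ay":0,"az":0,"dx":0,"dy":0,"dz":0,"gripper":15}]'
python3 -c "
from h import *
ang()"; python3 tip.py t7
```

```text
time: 10.35
position: [0.461, -0.0272, 0.0635]
tool_rot: [0.933, 0.359, -0.0, 0.0]
ft_force: [1.6, -1.7, -1.7]
grip_width: 0.0233
time: 11.15
position: [0.521, 0.0232, 0.0634]
tool_rot: [0.933, 0.359, -0.001, -0.001]
ft_force: [-3.5, -5.1, 4.5]
grip_width: 0.0234
r 0.045 th 70.6 F [-3.5 -5.1  4.5] M [-1.02  0.86 -0.01] w 0.023409843166510787
-1 298 tip z [0.1   0.101 0.109]
1 157 tip z [0.099 0.103 0.113]
rep [0.521  0.0232 0.0634] w 0.023409843166510787 F [-3.5 -5.1  4.5]
time: 12.0
position: [0.5353, -0.053, 0.0633]
tool_rot: [0.934, 0.358, 0.0, -0.002]
ft_force: [-2.3, 6.0, 3.9]
grip_width: 0.0236
time: 12.2
position: [0.5346, -0.0535, 0.0634]
tool_rot: [0.934, 0.358, -0.001, -0.001]
ft_force: [-3.4, 1.8, 4.5]
grip_width: 0.0236
r 0.0446 th -50.2 F [-3.4  1.8  4.5] M [0.18 0.75 0.03] w 0.0235851467171997
-1 261 tip z [0.1   0.102 0.11 ]
1 142 tip z [0.101 0.103 0.114]
rep [ 0.5346 -0.0535  0.0634] w 0.0235851467171997 F [-3.4  1.8  4.5]
```

View pics/t6.png

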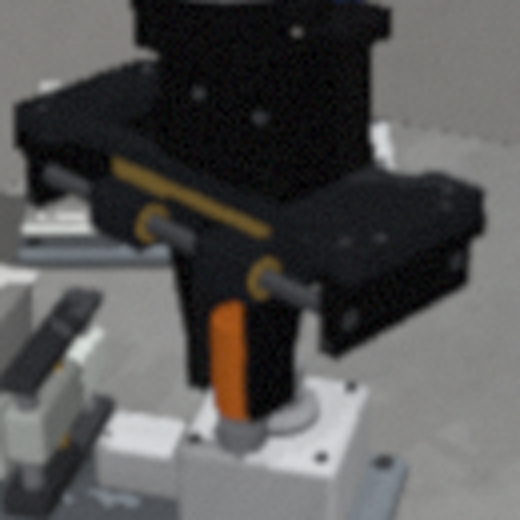

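View pics/t7.png

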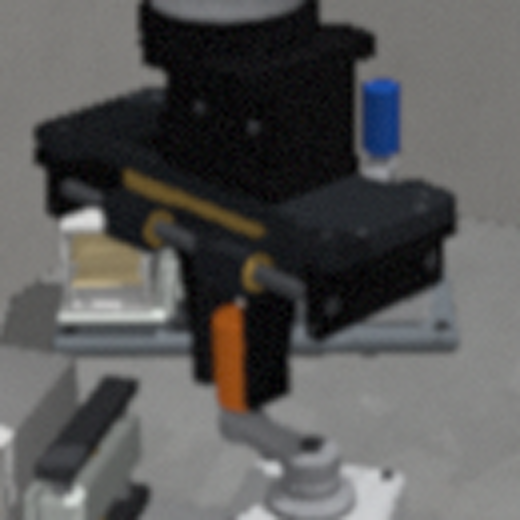

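The second turn is complete: reported position (0.5346,−0.0535) against (0.5348,−0.0533) at the start. Now I'll release and lift straight up.

```bash
python3 -m inch '[{"ax":0,"ay":0,"az":0,"dx":0,"dy":0,"dz":0,"gripper":70},{"ax":0,"ay":0,"az":0,"dx":0,"dy":0,"dz":0,"gripper":70},{"ax":0,"ay":0,"az":0,"dx":0,"dy":0,"dz":0,"gripper":70},{"ax":0,"ay":0,"az":0,"dx":0,"dy":0,"dz":0,"gripper":70},{"ax":0,"ay":0,"az":0,"dx":0,"dy":0,"dz":-15,"gripper":70},{"ax":0,"ay":0,"az":0,"dx":0,"dy":0,"dz":-30,"gripper":70},{"ax":0,"ay":0,"az":0,"dx":0,"dy":0,"dz":-40,"gripper":70},{"ax":0,"ay":0,"az":0,"dx":0,"dy":0,"dz":-40,"gripper":70}]'
python3 -m inch '[{"ax":0,"ay":0,"az":0,"dx":0,"dy":0,"dz":-15,"gripper":70},{"ax":0,"ay":0,"az":0,"dx":0,"dy":0,"dz":0,"gripper":70},{"ax":0,"ay":0,"az":0,"dx":0,"dy":0,"dz":0,"gripper":70}]'
python3 - <<'E'
from h import *
tool([0,0,0])
c=optics.camera("side"); cv2.imwrite("pics/side9.png",c["img"][:,:,::-1])
for col in("orange","blue"):
    l,s,ce=mask(c,col)
    for i in range(1,len(s)):
        if s[i,4]>40: print(col,s[i],ce[i].round(1),at_z(c,*ce[i],.112).round(4))
E
```

```text
time: 13.05
position: [0.5352, -0.0537, 0.1894]
tool_rot: [0.933, 0.359, -0.0, -0.0]
ft_force: [0.7, -0.1, -0.7]
grip_width: 0.0607
time: 13.35
position: [0.535, -0.0536, 0.203]
tool_rot: [0.933, 0.359, -0.0, -0.0]
ft_force: [-0.7, 0.9, -0.2]
grip_width: 0.0607
t 13.35 pos [ 0.535  -0.0536  0.203 ] tool xy yaw [ 42.1 -47.9] zax [-1.e-04  0.e+00 -1.e+00] F [-0.7  0.9 -0.2] q [-0.31  0.39  1.64 -0.    1.11  0.53] w 0.0607
shift tool mm [-361.  -398.5  203.1]
orange [230 217  12  25 252] [235.7 229. ] [ 0.5358 -0.0538  0.112 ]
orange [389 346  28  14 146] [401.9 352.7] [0.3486 0.2495 0.112 ]
blue [267 160   9  19 141] [270.6 168.8] [ 0.4476 -0.3462  0.112 ]
```

View pics/side9.png

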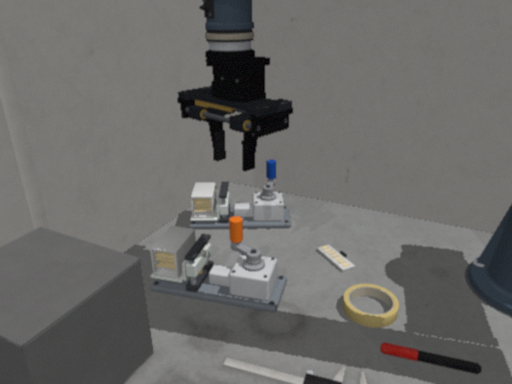

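The knob is at (235.7,229.0), and it was at (235.6,228.9) before. Blue is unchanged at (270.6,168.8), the magazine is visibly higher, and the gripper is clear.

```bash
python3 -c "
from rig import robot
print(robot.hand_in())"
```

```text
the job is handed in; nothing more can be done
None
```

The orange crank got two full clockwise turns and was released. I then lifted the gripper clear and handed the job in at about 13.4 s, well under the 48 s limit.

- **Knob position:** in the last side picture the orange knob is within about 0.4 mm of where it started, and the magazine sits visibly higher.
- **Blue crank:** its knob is at the same pixel as before.
- **Forces:** wrist force readings while turning stayed at or below about 8 N, and near zero after release.
- **Turn count:** neither lift nor crank shows a count. Two turns rests on the commanded path plus the positions I checked along the way.
- **A check that disagreed:** the reported tool height was about 36 mm lower than the fingertips seen by the cameras, while the sideways position agreed. I noticed this before gripping and set the grasp height from the pictures.

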